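# Jam a nylon wedge under the lip of a coil base

## Robot

A 6-joint arm with a two-finger parallel gripper is mounted at the origin on the work surface. World frame = base frame: x ahead of the robot, y to its left, z up, the work surface at z = 0. Lengths are in m, angles in rad, forces in N, time in s.
With the tool pointing down it reaches from about 0.375 to 0.975 m from the base axis. Payload 3.8 kg.
Tool frame: the origin (TCP) lies midway between the tips of the shut fingers; the grasp point (between the pads) lies robot.hold_point_z behind it (robot.hold_point_z is the distance from the TCP to the grasp point, in m); x points along the fingers, y is the direction in which the jaws open and shut, and the axes are right-handed (so a half turn about x gives the same grasp; the last joint's range is limited). The gripper opens to 88 mm and grips with 3 to 60 N. Pads are 18 mm wide; open, the fingers measure 123 mm over their backs; the gripper's body (75 mm by 187 mm) begins 45 mm behind the grasp point.
Start: joints at [-1.251, 0.264, 1.604, -0, 1.274, -0.037], TCP at [0.236, -0.632, 0.239] pointing down, gripper open.
Joint ranges: [-2.63, 2.63], [-0.94, 2.18], [0.31, 2.57], [-1.31, 4.45], [0, 2.66], [-2.55, 2.55]. Speed limits (rad/s): [2.57, 2.57, 3.14, 3.14, 3.14, 3.14].

## Interface

Orientations are given as a unit quaternion [w, x, y, z].
In Python, from plant import robot gives the robot as it stands. The module is installed in compiled form; this text tells all that it offers. Calls block until the motion is done:
- robot.goto(position, orientation): joint-space move of the TCP to a pose.
- robot.move_l(position, max_speed=0.15, attitude=None): straight line of the TCP; attitude=None keeps the orientation; max_speed is the mean speed in m/s.
- robot.goto_joints(angles): joint-space move.
- robot.open() and robot.close(strength=None): open the fingers fully, or close them until they stop; strength is the grip in N (None keeps the last).
- robot.sleep(seconds).
- robot.inverse_kinematics(position, orientation): joint angles nearest the present ones, or None.
- robot.read_camera(name): name is "scene" or "top" or "wrist"; returns a dict with "image" (384x512x3 uint8, red, green, blue), "K" (3x3 intrinsics, pixels), "cam_to_world" (4x4, takes a point from camera to world coordinates). Camera axes: x right, y up, looking along -z (the intrinsics and any distortion apply to the point x, -y, -z); pixel columns grow to the right and rows downward; lengths in m; the calibration is good to about 2 mm. A picture is of the moment at which its call begins. There is no depth.
A pose or a line that the arm cannot do raises robot.IKError and nothing moves.
- robot.hand_in(): hands the job in, once; it reports no verdict.
Trained networks look in a picture, given as the dict that the camera call returned (one of the last four; its "shot" number tells which), for a name from the list of things; names that differ only in an ending like _2 or _b are one class to them, and where a whole thing is asked for, a point or a joint stands for the part that bears it (a point fixed in the world has none). Each returns a list of dicts, best first, with "conf" (0 to 1); they miss things now and then, are a little off and sometimes report something else, mostly with a low value. They report only what shows in the picture. A call takes as long as a camera call. They do not tell look-alikes from the thing itself.
- robot.silhouettes(picture, query): "mask" (384x512 bool, what is visible of it) and "box" ([centre column, centre row, width, height] in pixels, round what is visible of it).
Readings, each from a call of its own:
- robot.read_t(): time.
- robot.read_joint_positions(): joint angles.
- robot.read_joint_velocities(): joint speeds.
- robot.read_joint_torque(): joint torques, N m.
- robot.read_eef_pos(): TCP position.
- robot.read_tcp_rot(): TCP orientation.
- robot.read_contact_force(): force on the tool from outside, world axes, zero at the start.
- robot.read_torque(): the same for the moment, N m.
- robot.read_gripper_width(): finger opening in m.
Only numpy, scipy, OpenCV 4.12 (cv2) and the standard library are available. Lean on these libraries where they do the work, as an engineer would, in place of code of your own. Each camera call takes 0.05 s, during which the arm holds its last target. There are 200 camera calls.

## Task

Steady the coil base: push the white nylon wedge, thin end first and lying flat on the table, squarely under the middle of the base's sprung front lip until it jams tight, then let go and leave it wedged there. Feel for the jam: the last push should reach about 12 N, and stay below 14 N so that the lip is not strained. Keep the gripper off the coil base, do not disturb the compass, the brass screw or the granite square, and leave the switch off.

Things in the scene. Friction and masses are not known exactly. Their poses are not given: they have to be found in the camera images.
- wedge: White nylon wedge, loose, about 70 g, 105 mm long, 30 mm wide. Origin: underside, mid-width, in the middle of the square-cut tail block (25 long, 30 wide, 26 mm tall; its back face 12.5 mm behind the origin). +x runs to the thin nose, z up. The top slopes 1 in 5 over 80 mm, from 20 mm high at the tail block to 4 mm at the nose. Can be gripped across the tail block.
- wedge_nose (a point): Middle of the lower edge of the wedge's thin nose, 92.5 mm ahead of the wedge's origin along its x. Friction of nylon on table and lip is about 0.3 to 0.4, so the jammed wedge holds itself; pushed from behind, the push is 0.85 to 1.9 times the force on the lip (more when the fingertips also drag down on it).
- coil_base: Coil base fixed to the table: aluminium plate 8 mm thick, 90 mm wide, pivoted between two cheeks near its rear, a copper coil across it 80 mm behind the front edge, top up to 70 mm high. The free front edge is the lip, with 85 mm of open depth below. Origin: on the table, plumb below the middle of the lip's edge. +x runs level in under the lip (the way the wedge goes), y along the lip, z up.
- lip_edge (a point): Nominal middle of the lip's lower front edge, 11 mm above the coil base's origin, fixed to the base. The lip's true height is 7 to 15 mm, differs from setup to setup and is not measured. The lip is sprung: it gives about 1 mm per 10 N of upward force, so the push rises by roughly 2 to 4 N for each mm that the wedge goes in after touching.
- compass: Chrome prismatic compass, loose, round case 62 mm across and 21 mm tall with a small prism block at +x. Origin: centre of its underside. To be left alone.
- leveling_screw: Brass leveling screw standing on its round head, loose, head 28 mm across, 37 mm tall. Origin: centre of its underside. To be left alone.
- granite_square: Polished dark granite square lying flat, loose, an L of bars 24 mm wide and 20 mm tall, legs 100 mm (along x) and 90 mm (along y). Origin: on its underside near the inner corner. To be left alone.
- switch_box: Black rocker switch in a box 50 x 36 mm, 22 mm tall, fixed to the table. Origin: centre of its underside. To be left alone.
- rocker (a joint): The rocker of the switch: 0 rad is off, 0.4 rad is on. It must stay off.
Not all that is in view belongs to the job. Of the things like the coil_base, leave any that is turquoise; of the rest the larger one is meant.

How it is judged:
By the outcome, as a careful person would: the job done as asked, in the order asked, and still so for the second after the job is handed in, with the robot touching nothing.
It also fails if it takes over 61 s, if anything falls off the work surface, if the arm or the gripper's body presses on something with over 40 N, if the wrist force passes 120 N, or if a joint passes its speed limit or range.

## Working session

There is one attempt and no reset: what is moved stays moved. The work goes in short steps, each a Python script; the robot and the scene stay as the last script left them, time stands still between calls to the robot, and variables do not carry over. Pictures are saved under pics/ and viewed, about 8 in all and at most 12, crops included, and the job is handed in when it is done.

```bash
mkdir -p pics
cat > h.py <<'E'
import numpy as np, cv2
from plant import robot
def save(n,im): cv2.imwrite('pics/'+n, cv2.cvtColor(np.ascontiguousarray(im),cv2.COLOR_RGB2BGR))
def px2w(p,u,v,z=0.):
    K=p['K'];T=p['cam_to_world'];u=np.asarray(u,float);v=np.asarray(v,float)
    d=np.stack([(u-K[0,2])/K[0,0],-(v-K[1,2])/K[1,1],-np.ones_like(u)],-1)@T[:3,:3].T
    c=T[:3,3];return c+d*((z-c[2])/d[...,2])[...,None]
def w2px(p,X):
    T=p['cam_to_world'];c=(np.asarray(X,float)-T[:3,3])@T[:3,:3];K=p['K']
    return np.stack([K[0,2]+K[0,0]*c[...,0]/-c[...,2],K[1,2]-K[1,1]*c[...,1]/-c[...,2]],-1)
E
python3 - <<'E'
from h import *
for n in('top','scene'):
    p=robot.read_camera(n); save(n+'1.png',p['image']); print(n,{k:v for k,v in p.items() if k!='image'})
    for q in('wedge','coil_base','compass','leveling_screw','granite_square','switch_box'):
        for r in robot.silhouettes(p,q): print(q,round(r['conf'],2),np.round(r['box']), np.round(px2w(p,*r['box'][:2]),3)[:2])
print(robot.read_t(),robot.hold_point_z,robot.read_tcp_rot(),robot.read_contact_force())
E
```

```text
top {'K': array([[416.25395513,   0.        , 265.06165397],
       [  0.        , 416.25395513, 187.22875388],
       [  0.        ,   0.        ,   1.        ]]), 'cam_to_world': array([[ 0.02882612,  0.99184862, -0.12411837,  0.34262217],
       [-0.99934754,  0.03129946,  0.01802319,  0.02143544],
       [ 0.02176111,  0.12351785,  0.99210372,  1.14845728],
       [ 0.        ,  0.        ,  0.        ,  1.        ]]), 'shot': 1}
wedge 0.72 [172. 194.  21.  40.] [0.46  0.256]
coil_base 0.94 [319. 114.  38.  45.] [ 0.702 -0.148]
coil_base 0.82 [256. 114.  47.  61.] [0.696 0.033]
compass 0.95 [365. 213.  24.  30.] [ 0.422 -0.278]
compass 0.61 [172. 193.  20.  41.] [0.461 0.258]
leveling_screw 0.52 [179. 148.   7.   9.] [0.589 0.245]
granite_square 0.85 [359. 137.  34.  41.] [ 0.637 -0.262]
switch_box 0.69 [162. 113.  13.  21.] [0.689 0.297]
switch_box 0.17 [181. 148.  11.  10.] [0.591 0.24 ]
scene {'K': array([[386.95364088,   0.        , 250.47274811],
       [  0.        , 386.95364088, 193.61649994],
       [  0.        ,   0.        ,   1.        ]]), 'cam_to_world': array([[-0.50867664, -0.53589789,  0.67384088,  1.0393619 ],
       [ 0.8608692 , -0.3278088 ,  0.38916013,  0.32457457],
       [ 0.01234088,  0.77804553,  0.62808666,  0.59226252],
       [ 0.        ,  0.        ,  0.        ,  1.        ]]), 'shot': 2}
wedge 0.88 [365. 259.  16.  46.] [0.463 0.263]
coil_base 0.68 [197. 290.  76.  76.] [0.701 0.018]
coil_base 0.6 [234. 173.  50.  39.] [ 0.352 -0.124]
coil_base 0.59 [128. 258.  68.  53.] [ 0.711 -0.146]
compass 0.64 [169. 168.  29.  23.] [ 0.424 -0.279]
leveling_screw 0.8 [338. 298.  15.  20.] [0.581 0.249]
granite_square 0.93 [116. 216.  61.  34.] [ 0.631 -0.261]
switch_box 0.6 [347. 353.  32.  40.] [0.675 0.3  ]
0.7 0.0187 [-0.12551309 -0.69588449 -0.12544265  0.6958846 ] [-1.0780551  -0.49127784 -0.55003268]
```

View pics/top1.png

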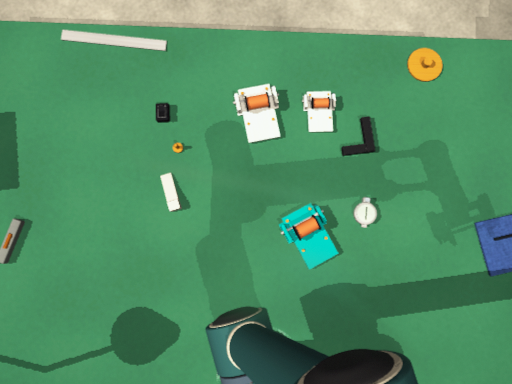

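View pics/scene1.png

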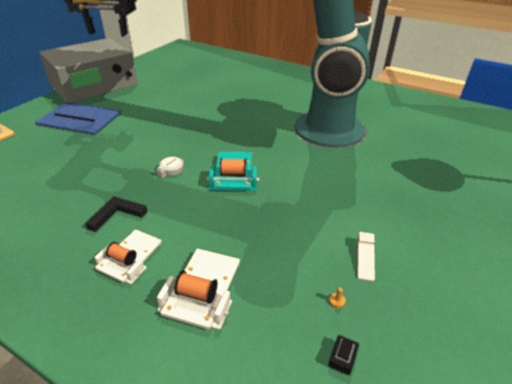

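Candidates for coil_base in the top view are white large (256,114), white small (319,114) and turquoise (310,235). I choose the large white one. Its free lip faces the robot, at about row 140. The only wedge is at (172,194), and the long light bar at (113,40) is a distractor. Next come wrist close-ups of the base and the wedge.

```bash
cat >> h.py <<'E'
from scipy.spatial.transform import Rotation as Ro
def quat(psi):
    c,s=np.cos(psi),np.sin(psi)
    q=Ro.from_matrix(np.array([[0,-s,c],[0,c,s],[-1,0,0]])).as_quat(); return q[[3,0,1,2]]
E
python3 - <<'E'
from h import *
for n,x,y in(('base',.52,.03),('wedge',.38,.25)):
    z=.30
    for psi in (0,np.pi):
        if robot.inverse_kinematics([x,y,z],quat(psi)) is not None:
            print(n,psi,np.round(robot.inverse_kinematics([x,y,z],quat(psi)),2))
    robot.goto([x,y,z],quat(0))
    p=robot.read_camera('wrist'); np.savez('w_'+n+'.npz',**p); save('w_'+n+'.png',p['image'])
    print(np.round(p['cam_to_world'],3).tolist(), robot.read_t(), np.round(robot.read_contact_force(),2))
    for q in('wedge','coil_base'):
        for r in robot.silhouettes(p,q):
            print(q,round(r['conf'],2),np.round(r['box']))
            m=r['mask'].astype(np.uint8); save(f"m_{n}_{q}.png",np.repeat(m[...,None]*255,3,2))
            b=cv2.minAreaRect(np.argwhere(m)[:,::-1].astype(np.float32)); bp=cv2.boxPoints(b); print(bp.round(1).tolist(),px2w(p,bp[:,0],bp[:,1],0.01).round(4)[:,:2].tolist())
E
```

```text
base 0 [ 0.01 -0.06  1.85 -0.    1.36 -1.56]
base 3.141592653589793 [ 0.01 -0.06  1.85 -0.    1.36  1.58]
[[0.002, -0.961, -0.277, 0.45], [1.0, 0.001, 0.001, 0.029], [-0.001, -0.277, 0.961, 0.446], [0.0, 0.0, 0.0, 1.0]] 3.3083 [0.14 0.48 0.25]
wedge 0.66 [398. 121.  29.  75.]
[[381.79998779296875, 88.69999694824219], [409.6000061035156, 84.30000305175781], [420.5, 152.60000610351562], [392.79998779296875, 157.0]] [[0.418, 0.2245], [0.4119, 0.2649], [0.5135, 0.2984], [0.5205, 0.2554]]
coil_base 0.97 [251. 242.  77.  58.]
[[212.8000030517578, 218.8000030517578], [279.1000061035156, 209.10000610351562], [288.20001220703125, 271.70001220703125], [222.0, 281.3999938964844]] [[0.6259, -0.0361], [0.6085, 0.0763], [0.7286, 0.0961], [0.7487, -0.0242]]
coil_base 0.81 [143.  55. 121. 110.]
[[73.5999984741211, 11.0], [148.89999389648438, -34.099998474121094], [213.0, 72.5999984741211], [137.6999969482422, 117.80000305175781]] [[0.3156, -0.2173], [0.2629, -0.107], [0.3953, -0.0266], [0.4594, -0.1448]]
coil_base 0.61 [155. 254.  54.  38.]
[[123.80000305175781, 241.1999969482422], [131.100006103515
[... 321 characters left out ...]
, [1.0, 0.0, 0.001, 0.249], [-0.001, -0.278, 0.961, 0.446], [0.0, 0.0, 0.0, 1.0]] 4.475 [ 0.19  0.18 -0.1 ]
wedge 0.62 [256. 206.  35.  57.]
[[237.39999389648438, 182.5], [254.60000610351562, 175.5], [276.3999938964844, 229.1999969482422], [259.20001220703125, 236.1999969482422]] [[0.4229, 0.2269], [0.4112, 0.2551], [0.5061, 0.2931], [0.5193, 0.2635]]
coil_base 0.89 [ 37. 142.  74. 111.]
[[0.0, 197.0], [0.0, 84.0], [73.0, 84.0], [73.0, 197.0]] [[0.4478, -0.169], [0.2715, -0.1241], [0.2716, -0.0154], [0.4478, -0.0472]]
coil_base 0.84 [145. 321.  56.  36.]
[[118.0, 304.0], [174.0, 304.0], [174.0, 338.0], [118.0, 338.0]] [[0.6586, -0.0007], [0.6586, 0.1046], [0.7374, 0.0984], [0.7374, -0.0113]]
```

View pics/w_base.png

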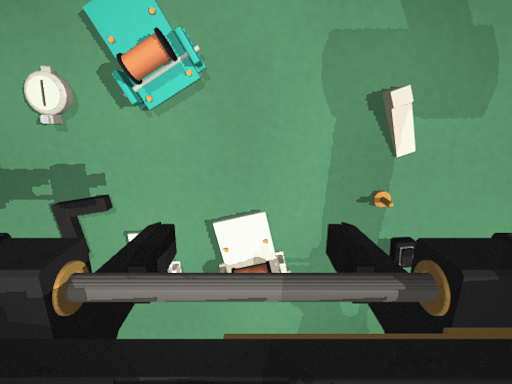

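View pics/w_wedge.png

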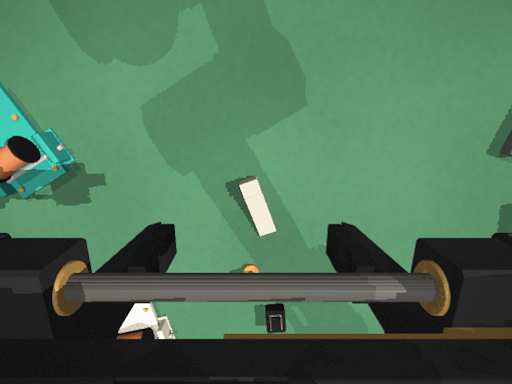

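The base view shows the target plate with its front edge at about (213,220)–(265,211). The wedge view shows the wedge with its tail block at (250,182) and its nose at (268,233). I'll take a nearer look at both and fit their outlines.

Run:
```python
from h import *
for n,x,y,z in(('wedge2',.42,.255,.22),('base2',.56,.02,.22)):
    robot.goto([x,y,z],quat(0)); robot.sleep(.2)
    p=robot.read_camera('wrist'); np.savez('w_'+n+'.npz',**p); p0=p
    for r in robot.silhouettes(p,n[:-1] if n[0]=='w' else 'coil_base')[:2]: print(n,r['conf'],np.round(r['box']))
    if n[0]=='w': save('w2.png',cv2.resize(p['image'][100:300,140:390],None,fx=2,fy=2,interpolation=3))
    else: save('b2.png',cv2.resize(p['image'][80:280,130:380],None,fx=3,fy=3,interpolation=3))
print(robot.read_t())
# wedge fit
from scipy.optimize import minimize
V=np.array([[x,y,z] for y in(-.015,.015) for x,z in((-.0125,0),(-.0125,.026),(.0125,.026),(.0125,.02),(.0925,.004),(.0925,0))])
def hull(p,a,S=8):
    c,s=np.cos(a[2]),np.sin(a[2]);W=np.c_[a[0]+c*V[:,0]-s*V[:,1],a[1]+s*V[:,0]+c*V[:,1],V[:,2]]
    h=cv2.convexHull(w2px(p,W).astype(np.float32));m=np.zeros((384*2,512*2),np.uint8)
    cv2.fillConvexPoly(m,np.round((h+.5)*2*16-8).astype(np.int32),255,shift=4);return m>0
for f in('w_wedge2.npz','w_wedge.npz'):
    p=dict(np.load(f)); im=cv2.resize(p['image'],None,fx=2,fy=2,interpolation=1).astype(int)
    near=cv2.dilate(hull(p,[.448,.251,.37]).astype(np.uint8),np.ones((41,41)))>0
    # non green: red close to green
    w=(im[...,0]>im[...,1]*.8)&near&(im.sum(2)>150)
    best=min((minimize(lambda a:1-(hull(p,a)&w).sum()/(hull(p,a)|w).sum(),[.448+dx,.251,.37],method='Nelder-Mead',options=dict(initial_simplex=np.array([.448,.251,.37])+np.array([[dx,0,0],[.008,0,0],[0,.008,0],[0,0,.08]]),maxiter=200)) for dx in(-.004,.004)),key=lambda r:r.fun)
    print(f,best.x.round(4),best.fun)
```

```text
wedge2 0.97 [256. 196.  42.  74.]
wedge2 0.18 [134. 328.  33.  24.]
base2 0.61 [137.  36. 119.  72.]
base2 0.58 [252. 257.  87. 108.]
6.6833
w_wedge2.npz [0.4302 0.2479 0.3466] 0.023634529471105337
w_wedge.npz [0.4297 0.2477 0.3426] 0.01808006887645286
```

View pics/b2.png

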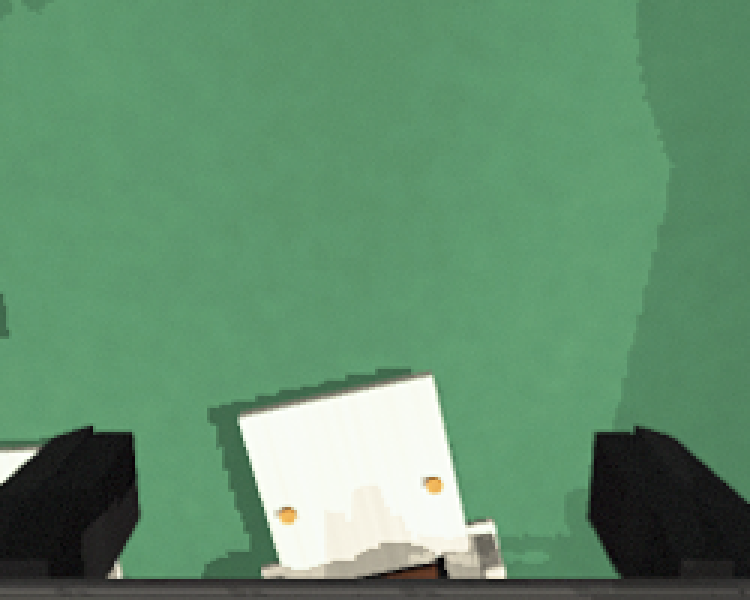

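View pics/w2.png

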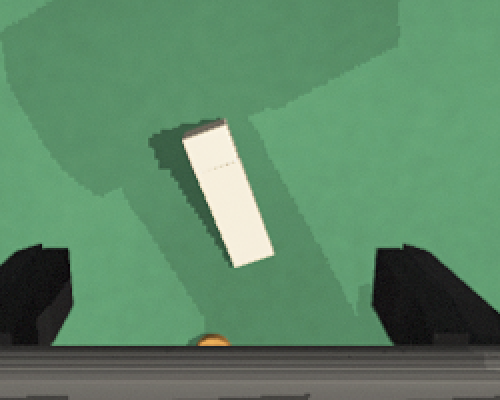

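Measured the wedge at (0.430, 0.248), yaw 0.345. In b2.png the lip's top front corners are at crop (240,415) and (433,376). Now I'll fit the lip lines and check the outcome in both views.

Run:
```python
from h import *
def line(pts): vx,vy,x,y=cv2.fitLine(pts.astype(np.float32),cv2.DIST_HUBER,0,.01,.01).ravel(); return np.array([x,y]),np.array([vx,vy])
def inter(a,b): t=np.linalg.solve(np.c_[a[1],-b[1]],b[0]-a[0]); return a[0]+t[0]*a[1]
def edge(g,a,b,inw):
    out=[]
    n=np.array(inw,float)
    for t in np.linspace(.12,.88,40):
        c=a+t*(b-a); s=np.arange(-5,5.01,.1)
        q=(c+s[:,None]*n).astype(np.float32)
        v=cv2.remap(g,q[None,:,0],q[None,:,1],1)[0]
        th=.5*(v[:10].mean()+v[-10:].mean()) ; k=np.argmax(v>th); out.append(q[k])
    return line(np.array(out))
for f,A,B,La,Ra in(('w_base2.npz',(210,218.3),(274.3,205.3),(222.7,268),(285,253)),('w_base.npz',(213,220),(266,211),(220.5,258),(274.5,250))):
    p=dict(np.load(f)); A,B,La,Ra=map(np.array,(A,B,La,Ra)); g=p['image'][...,0].astype(np.float32)
    u=lambda v:v/np.linalg.norm(v)
    fr=edge(g,A,B,u(La-A));l=edge(g,A,La,u(B-A));r=edge(g,B,Ra,u(A-B))
    c=np.array([inter(fr,l),inter(fr,r)]); print(f,c.round(1).tolist())
    for z in(.015,.019,.023):
        w=px2w(p,c[:,0],c[:,1],z);d=w[1]-w[0]
        print(z,w.mean(0)[:2].round(4),'width',np.hypot(*d[:2]).round(4),'yaw',np.arctan2(-d[0],d[1]).round(4))
    dl=px2w(p,np.array([l[0][0],(l[0]+20*l[1])[0]]),np.array([l[0][1],(l[0]+20*l[1])[1]]),.019);dr=px2w(p,np.array([r[0][0],(r[0]+20*r[1])[0]]),np.array([r[0][1],(r[0]+20*r[1])[1]]),.019)
    for d in(dl,dr): e=d[1]-d[0]; print('side yaw',np.arctan(e[1]/e[0]).round(4))
```

```text
w_base2.npz [[208.5, 218.3000030517578], [273.70001220703125, 204.10000610351562]]
0.015 [0.6204 0.0076] width 0.0912 yaw 0.2291
0.019 [0.6189 0.0077] width 0.0901 yaw 0.2291
0.023 [0.6174 0.0079] width 0.0891 yaw 0.2291
side yaw 0.2295
side yaw 0.2312
w_base.npz [[212.0, 222.6999969482422], [264.79998779296875, 211.0]]
0.015 [0.6206 0.0076] width 0.0913 yaw 0.2304
0.019 [0.619  0.0078] width 0.0905 yaw 0.2304
0.023 [0.6174 0.008 ] width 0.0897 yaw 0.2304
side yaw 0.2286
side yaw 0.2297
```

Run:
```python
from h import *
W=np.array([.430,.2478]);a=.3445; L=np.array([.619,.0077]);b=.2296; u=np.array([np.cos(b),np.sin(b)])
robot.goto([*W,.10],quat(a)); robot.move_l([*W,.005],.08)
print('down',robot.read_contact_force().round(2)); robot.close(25); print('width',robot.read_gripper_width())
robot.move_l([*W,.09],.1)
P=L-u*.1175
robot.goto([*P,.09],quat(b)); robot.move_l([*P,.010],.08); robot.sleep(.2)
print(robot.read_contact_force().round(2),robot.read_eef_pos().round(4),robot.read_t())
for n in('wrist','top'):
    p=robot.read_camera(n); np.savez('c_'+n+'.npz',**p)
p=dict(np.load('c_wrist.npz')); A=cv2.resize(p['image'][100:280,160:380],None,fx=3,fy=3,interpolation=3); save('c.png',A)
```

```text
down [ 0.08 -0.92  0.06]
width 0.029553824332589504
[-0.49 -0.05 -1.08] [ 0.5051 -0.0191  0.0106] 13.4667
```

View pics/c.png

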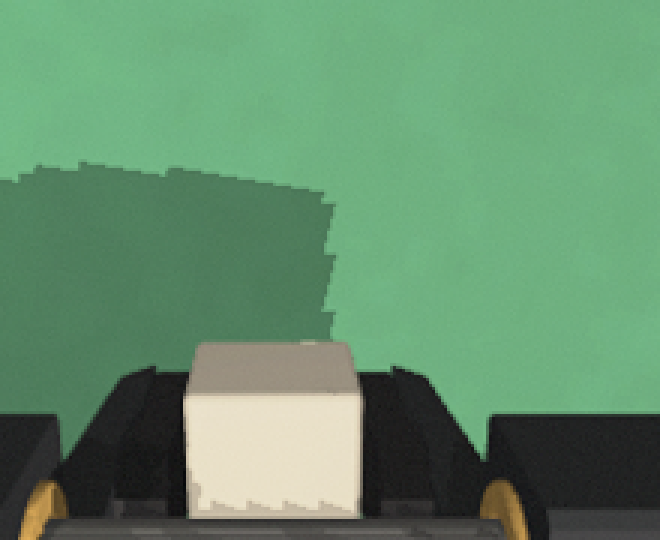

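Run:
```python
from h import *
L=np.array([.619,.0077]);b=.2296; u=np.array([np.cos(b),np.sin(b)])
P=L-u*.1175
f=lambda: np.mean([robot.read_contact_force() for _ in range(1)],0)
f0=f()
for z in np.arange(.009,.0029,-.0005):
    robot.move_l([*P,z],.02); robot.sleep(.05)
    if f()[2]-f0[2]>1.5: break
print('z',z,robot.read_eef_pos(),(f()-f0).round(2))
s=.1175-.0925-.005   # advance to nose 5 mm short
robot.move_l([*(P+u*s),z],.08); robot.sleep(.15)
f0=f(); print('base',f0.round(2),robot.read_t())
for i in range(90):
    s+=.001; robot.move_l([*(P+u*s),z],.02); robot.sleep(.03)
    d=f()-f0; F=-(d[:2]@u)
    if i%6==0 or F>2: print(round((s-.025)*1e3,1),round(F,2),d.round(2))
    if F>4.5: break
robot.sleep(.2);d=f()-f0;print('end',d.round(2),-(d[:2]@u),robot.read_eef_pos().round(4),robot.read_t())
for n in('top','scene'):
    p=robot.read_camera(n); np.savez('d_'+n+'.npz',**p)
```

```text
z 0.004499999999999995 [ 0.50463361 -0.01904024  0.00498016] [-3.19 -0.45  5.84]
base [ 1.98 -0.45  3.43] 17.1167
-4.0 2.47 [-2.4  -0.61  4.25]
-3.0 5.4 [-5.49 -0.22  6.41]
end [-4.73 -1.08  6.05] 4.848414873746309 [ 0.5249 -0.0144  0.0049] 17.8833
```

The force here is only table drag, because I set the wedge down too firmly. I'll release it, raise slightly and re-grip so that there is no downward press.

Run:
```python
from h import *
L=np.array([.619,.0077]);b=.2296; u=np.array([np.cos(b),np.sin(b)])
P=L-u*.1175; f=robot.read_contact_force
s=.022; z=.0055
robot.open(); robot.move_l([*(P+u*s),z],.02); robot.sleep(.2); fz=f(); robot.close(20); robot.sleep(.2)
f0=fz; print('free',fz.round(2),'gripped',f().round(2),robot.read_t())
for i in range(90):
    s+=.001; robot.move_l([*(P+u*s),z],.02); robot.sleep(.02)
    d=f()-f0; F=-(d[:2]@u)
    if i%6==0 or F>2.5: print(round((s-.025)*1e3,1),round(F,2),d.round(2))
    if F>5: break
robot.sleep(.2);d=f()-f0;print('end',d.round(2),-(d[:2]@u),robot.read_eef_pos().round(4),robot.read_t())
```

```text
free [-0.53  0.49 -0.16] gripped [-0.05 -0.13 -0.14] 20.5
-2.0 -0.91 [ 1.03 -0.41 -0.3 ]
4.0 -0.95 [ 1.07 -0.4   0.7 ]
10.0 0.76 [-0.69 -0.38  0.13]
16.0 -1.16 [ 1.33 -0.57  0.78]
22.0 0.5 [-0.4  -0.46  0.65]
28.0 -0.07 [ 0.11 -0.15  0.97]
33.0 3.67 [-3.37 -1.71  5.35]
34.0 5.22 [-4.97 -1.66  8.18]
end [-5.71 -2.51  7.12] 6.1281718685435695 [ 0.5609 -0.0058  0.0055] 30.5667
```

Run:
```python
from h import *
b=.2296; u=np.array([np.cos(b),np.sin(b)]); T=robot.read_eef_pos()[:2]
robot.open(); robot.move_l([*T,.06],.12)
B=T-u*.032
robot.move_l([*B,.06],.12); robot.close(20)
robot.sleep(.1); robot.move_l([*B,.007],.1); robot.sleep(.2)
print(robot.read_contact_force().round(2),robot.read_eef_pos().round(4),robot.read_t())
p=robot.read_camera('scene'); np.savez('e.npz',**p)
save('e.png',cv2.resize(p['image'][220:350,130:300],None,fx=4,fy=4,interpolation=3))
```

```text
[-0.27 -0.47  0.49] [ 0.5306 -0.0131  0.0079] 34.8333
```

View pics/e.png

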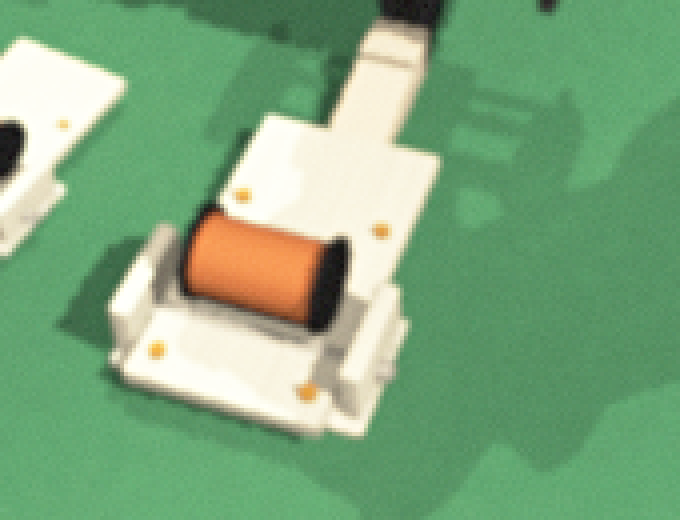

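The scene crop shows the wedge straight, entering mid-lip at crop (362,135) against a lip middle of about (354,135). The base is clear of the fingers. Now the final push from behind.

Run:
```python
from h import *
b=.2296; u=np.array([np.cos(b),np.sin(b)]); B=robot.read_eef_pos()[:2]; z=.007
def f(n=3):
    r=[]
    for _ in range(n): r.append(robot.read_contact_force()); robot.sleep(.015)
    return np.mean(r,0)
s=.006; robot.move_l([*(B+u*s),z],.05); robot.sleep(.1); f0=f(6); F=0; print(f0.round(2),robot.read_t())
t0=robot.read_t(); 
while robot.read_t()<t0+15:
    s+=.0008 if F<2 else .0004 if F<9 else .0002
    robot.move_l([*(B+u*s),z],.02); d=f()-f0; F=-(d[:2]@u)
    if F>1: print(round(s*1e3,1),round(F,2),d[2].round(2))
    if F>11.4:
        F=-((f(6)-f0)[:2]@u)
        if F>11.6: break
print('final',F,robot.read_eef_pos().round(4),robot.read_t())
```

```text
[-0.28  0.25 -0.02] 35.3667
7.6 3.68 1.78
8.0 4.81 3.73
8.4 5.89 3.53
8.8 6.65 4.05
9.2 7.62 4.89
9.6 8.26 5.0
10.0 8.9 5.45
10.4 8.74 5.71
10.8 9.39 6.13
11.0 10.27 6.57
11.2 10.13 6.37
11.4 10.26 6.66
11.6 10.43 6.48
11.8 11.11 7.18
12.0 10.62 7.25
12.2 11.18 7.01
12.4 10.63 7.47
12.6 12.19 7.12
final 11.698719274447466 [ 0.5386 -0.0106  0.006 ] 41.1667
```

The push reached about 12 N, but 7 N of downward fingertip drag went with it, so the lip force is less than it could be. I'll back off and push again to 12 N, keeping the drag small.

Run:
```python
from h import *
b=.2296; u=np.array([np.cos(b),np.sin(b)]); B=robot.read_eef_pos()[:2]
def f(n=3):
    r=[]
    for _ in range(n): r.append(robot.read_contact_force()); robot.sleep(.01)
    return np.mean(r,0)
robot.move_l([*(B-u*.006),.009],.06); robot.sleep(.1); f0=f(6)
B=B-u*.006; s=.0045; z=.009; robot.move_l([*(B+u*s),z],.03); F=0; t0=robot.read_t(); print(f0.round(2),t0)
while robot.read_t()<t0+9:
    s+=.0005 if F<8.5 else .00025
    robot.move_l([*(B+u*s),z],.03); d=f()-f0; F=-(d[:2]@u)
    if F>1: print(round(s*1e3,2),round(z*1e3,1),round(F,2),d[2].round(2))
    if d[2]>2 and z<.014: z+=.0004
    if F>11.5:
        F=-((f(6)-f0)[:2]@u)
        if F>11.7: break
print('final',F,robot.read_eef_pos().round(4),robot.read_t())
```

```text
[ 0.26  0.12 -0.2 ] 41.9417
6.5 9.0 3.09 1.8
7.0 9.0 5.51 2.85
7.5 9.4 5.83 2.02
8.0 9.8 5.55 0.88
8.5 9.8 7.29 2.19
9.0 10.2 7.56 1.26
9.5 10.2 9.72 3.08
9.75 10.6 8.52 0.01
10.0 10.6 9.15 1.02
10.25 10.6 9.8 1.74
10.5 10.6 10.55 2.14
10.75 11.0 9.14 -0.21
11.0 11.0 10.07 0.36
11.25 11.0 10.59 0.76
11.5 11.0 10.41 1.06
11.75 11.0 10.78 1.39
12.0 11.0 11.47 2.64
12.25 11.4 10.12 -0.31
12.5 11.4 11.31 0.23
12.75 11.4 11.55 0.83
13.0 11.4 11.57 1.52
13.25 11.4 12.47 1.59
final 12.376981597961665 [ 0.5397 -0.0094  0.0089] 48.9667
```

The push reached 12.4 N with only about 1.6 N of drag. Now I'll retreat and check.

Run:
```python
from h import *
b=.2296; u=np.array([np.cos(b),np.sin(b)]); T=robot.read_eef_pos()[:2]
robot.move_l([*(T-u*.03),.011],.1); robot.move_l([*(T-u*.04),.16],.2); robot.sleep(.1)
print(robot.read_contact_force().round(2),robot.read_t())
p=robot.read_camera('wrist');q=robot.read_camera('scene')
a=cv2.resize(p['image'][100:290,150:380],(460,380),interpolation=3);c=cv2.resize(q['image'][230:340,140:240],(340,380),interpolation=3)
save('g.png',np.hstack([a,c]));np.savez('g.npz',**p)
```

```text
[-0.31  0.53 -1.62] 50.475
```

View pics/g.png

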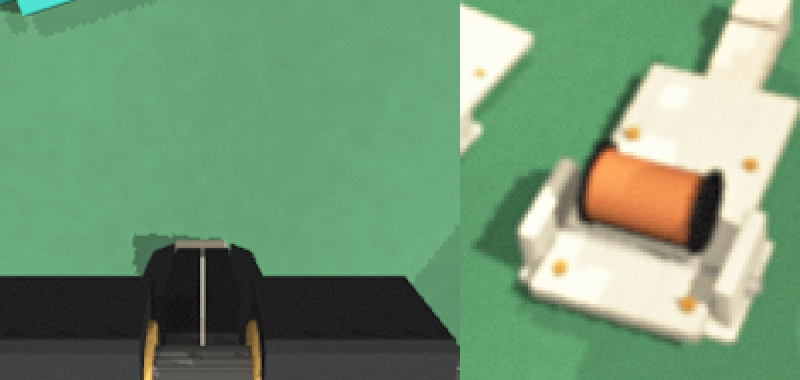

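The wedge sits straight, midway under the lip, entering at about (735,75) in the right-hand panel, and the gripper is clear. Handing in.

```bash
python3 -c "
from h import *
robot.hand_in(); print(robot.read_t())"
```

```text
the job is handed in; nothing more can be done
the job is handed in; nothing more can be done
```

I wedged the larger white coil base and handed the job in. The clock read 50.5 s at the last check, within the 61 s limit.

- **How it went in:** I carried the wedge to the lip, set it flat and slid it in held until the lip was felt. Contact came about 33 mm in, so the lip is about 10.6 mm high. I then let go and pushed from behind with shut fingers.
- **Push force:** The first push from behind read about 12 N, but with about 7 N of downward fingertip drag. I pushed again with about 1.6 N of drag. The final averaged reading was 12.4 N, and the highest in either push was 12.5 N, below the 14 N limit.
- **Last checks:** After I retreated, the picture showed the wedge still straight, near the middle of the lip, with the gripper clear.
- **Less certain:**
  - Centring was judged by eye and from the fitted lip line, good to roughly 3 mm.
  - Set down too firmly at first, the wedge was dragged a few millimetres over the table under about 8 N of downward force.
  - I kept clear of the compass, screw, granite square and switch, but did not re-measure them at the end.

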